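# Gauge the stoneware collars and sort them

### The job

Check the two stoneware collars from the ware board on the steel gauge pin, one at a time: slide a collar down over the pin as far as it will go, without forcing it, then take it off and sort it before testing the other. A collar that goes all the way down onto the brass seat belongs in the green tray, one that is stopped part-way by a ridge in its bore belongs in the red tray. Stand each collar upright on the floor of its tray, and leave everything else on the table as it is.

Things in the scene. Friction and masses are not known exactly. Their poses are not given: they have to be found in the camera images.
- collar_a: Collar: loose plain buff stoneware tube, outer diameter 44, height 60, bore 28, open at both ends, 120 g, upright on the ware board at first. Its bore is either clear or narrowed to 13 by a ridge 25 mm in from either end; outsides are alike, the gauge tells. Origin: centre of its underside; z up along its bore
- collar_b: The other collar: loose plain buff stoneware tube, outer diameter 44, height 60, bore 28, open at both ends, 120 g, upright on the ware board at first. Its bore is either clear or narrowed to 13 by a ridge 25 mm in from either end; outsides are alike, the gauge tells. Origin: centre of its underside; z up along its bore
- ware_board: fixed dark wooden board 240 x 110 x 12 on which the two collars stand, about 110 mm apart along its x. Origin: centre of underside
- gauge: fixed gauge: dark wooden base 80 x 80 x 12 with a round brass seat plate (diameter 48, 4 thick) and an upright steel pin, diameter 23, in its middle, rising 50 above the seat plate; the pin's top 5 mm taper to diameter 19. Origin: centre of underside
- gauge_seat (a point): centre of the top face of the brass seat plate, on the pin's axis, 16 above the table; a collar that fits has its underside here. A collar stopped by a ridge stands about 25 above it
- gauge_tip (a point): centre of the pin's top, 66 above the table
- tray_green: fixed, green square open tray 110 x 110 outside, 20 high, walls 4. Its origin is the centre of its underside, x and y along its sides
- tray_green_in (a point): centre of the green tray's inner floor; x and y along its sides
- tray_red: fixed, red square open tray 110 x 110 outside, 20 high, walls 4. Its origin is the centre of its underside, x and y along its sides
- tray_red_in (a point): centre of the red tray's inner floor; x and y along its sides
- bobbin: bystander, leave alone: black thread bobbin, diameter 36, 36 high, standing. Origin: centre of underside
- rib: bystander, leave alone: flat wooden potter's rib 90 x 45 x 7, lying. Origin: centre of underside
- brush: bystander, leave alone: brush 170 long, lying along its own x. Origin: on its underside near the middle
- bowl: bystander, leave alone: green glazed bowl, rim diameter 120, 65 high, two brown discs fixed in it. Origin: centre of underside
- vase: bystander, leave alone: clay vase, diameter 96, 135 high. Origin: centre of underside
- jar: bystander, leave alone: blue glaze jar with white cap, diameter 60, 75 high. Origin: centre of underside
- tool_pot: bystander, leave alone: terracotta pot, diameter 80, 95 high, with modelling sticks up to 140 high. Origin: centre of underside
Things that resemble listed ones, but are neither listed nor needed, are in the scene too. What is shaped like the collar_b but pink is not meant. Several things have the shape of the tray_green; the one meant has the colours described above.

How it is judged:
By the outcome, as a careful person would: the job done as asked, in the order asked, and still so for the second after the job is handed in, with the robot touching nothing.
It also fails if it takes over 72 s, if anything falls off the work surface, if the arm or the gripper's body presses on something with over 40 N, if the wrist force passes 120 N, or if a joint passes its speed limit or range.

### The arm

A 6-joint arm with a two-finger parallel gripper is mounted at the origin on the work surface. World frame = base frame: x ahead of the robot, y to its left, z up, the work surface at z = 0. Lengths are in m, angles in rad, forces in N, time in s.
With the tool pointing down it reaches from about 0.35 to 0.775 m from the base axis. Payload 7.3 kg.
Tool frame: the origin (TCP) lies midway between the tips of the shut fingers; the grasp point (between the pads) lies env.grip_point_offset behind it (env.grip_point_offset is the distance from the TCP to the grasp point, in m); z points along the fingers, y is the line along which they close (so a half turn about z gives the same grasp; the last joint's range is limited). The gripper opens to 92 mm and grips with 3 to 60 N. Pads are 19 mm wide; open, the fingers measure 130 mm over their backs; the gripper's body (75 mm by 190 mm) begins 47 mm behind the grasp point.
Start: joints at [-1.42, 0.342, 1.524, -0, 1.275, -0.146], TCP at [0.154, -0.502, 0.227] pointing down, gripper open.
Joint ranges: [-2.53, 2.53], [-0.77, 2.02], [0.04, 2.7], [-1, 4.14], [0.28, 2.66], [-3.11, 3.11]. Speed limits (rad/s): [2.57, 2.57, 3.14, 3.14, 3.14, 3.14].

### API

Orientations are given as a rotation vector (axis times angle).
In Python, from rig import env gives the robot as it stands. The module is installed in compiled form; this text tells all that it offers.
- The arm moves only by the tool move_arm, never from a script. Its argument "series" is a list of rows, each a list of 7 numbers: the shift along the tool's x, y, z as a fraction of full scale, then the turn, a rotation vector about the tool's x, y, z as a fraction of full scale, then the opening, from -1 (shut) to 1 (fully open), so that 0 is half open. In form: [[tx, ty, tz, ax, ay, az, jaw], ...]. A call has 1 to 20 rows; each row shifts and turns the commanded pose from where the row before left it, along the tool's axes as they then stand; what a row does not reach is not made up. Full scale, the value 1, is 0.04 m for a shift and 5 degrees for a turn. A row lasts 1/8 s, in which the tool goes at most 62.5 mm and 10.7 degrees, less where a joint would pass 70% of its speed; a pose out of reach is approached as far as the arm can. A call with a number of a shift or a turn outside -1 to 1 is refused whole. A call with a gripper value outside its range is refused whole. The fingers move at their own pace and stop on an object; the grip force is fixed at half the most. Time passes only in rows, so rows that do not move let the fingers close. It gives the time, the measured TCP pose, the force, the opening and the grip force at its end, in the units of the state.
- env.get_obs(): the state, without advancing time (a new reading comes with each control period).
- env.grab_frame(name): name is "scene" or "top" or "wrist"; returns the picture (400x640x3 uint8, red, green, blue); there is no depth.
- env.camera_params(name): a dict with "fx", "fy", "cx", "cy" (pixels), "k1" (the pictures are not rectified: a ray, as slopes to the right and down, at radius r is drawn at 1 + k1 r^2 times it, then the intrinsics apply), "position" and "rotation" of the camera in the world. Camera axes: x right, y down, z forward; pixel columns grow to the right and rows downward; lengths in m; the calibration is good to about 2 mm. A picture is of the moment at which its call begins: read the wrist's pose just before it. camera_params takes no time and is no camera call; for the wrist camera it gives the pose at the moment of the call.
- env.finish_job(): hands the job in; it is judged then, once.
The state is a dict: "time_s": time; "qpos": joint angles; "qvel": joint speeds; "joint_torque": joint torques, N m; "tcp_pos": TCP position; "ee_rot": TCP orientation; "contact_force": force on the tool from outside, world axes, zero at the start; "moment": the same for the moment, N m; "grip_width": finger opening in m; "finger_force": force on a finger pad.
Only numpy, scipy, OpenCV 4.12 (cv2) and the standard library are available. Lean on these libraries where they do the work, as an engineer would, in place of code of your own. Each camera call takes 0.05 s, during which the arm holds its last target. There are 200 camera calls.

## Working session

There is one attempt and no reset: what is moved stays moved. The work goes in short steps, Python scripts to look and compute and a tool call to move; the robot and the scene stay as the last step left them, time stands still between calls to the robot, and variables do not carry over. Pictures are saved under pics/ and viewed, at most 10 in all, crops included, and the job is handed in when it is done.

Besides the shell and the picture viewer there is one more tool, called after ">>>" by a JSON object that holds its "fn" and its "kwargs", one argument or row to a line. move_arm: Moves the arm, as the interface text tells. Its arguments: {"type":"object","properties":{"series":{"type":"array","items":{"type":"array","items":{"type":"number","minimum":-1,"maximum":1}}}},"required":["series"]}

```bash
mkdir -p pics; cat > h.py <<'E'
import numpy as np, cv2
from rig import env
from scipy.spatial.transform import Rotation as R
def ray(c,u,v):
    xd=np.array([(u-c['cx'])/c['fx'],(v-c['cy'])/c['fy']]); x=xd.copy()
    for _ in range(20): x=xd/(1+c['k1']*(x@x))
    r=np.array(c['rotation']); r=r if r.shape==(3,3) else R.from_rotvec(r).as_matrix()
    return np.array(c['position']), r@np.array([x[0],x[1],1.])
def plane(c,u,v,z):
    p,d=ray(c,u,v); return p+d*(z-p[2])/d[2]
def grab(n,save=None):
    c=env.camera_params(n); im=cv2.cvtColor(env.grab_frame(n),cv2.COLOR_RGB2BGR)
    if save: cv2.imwrite('pics/'+save,im)
    return c,im
E
python3 - <<'E'
from h import *
for n in('top','scene'):
    c,im=grab(n,n+'1.png'); print({k:np.round(v,3) for k,v in c.items()})
print(env.get_obs(), env.grip_point_offset)
E
```

```text
{'fx': np.float64(386.111), 'fy': np.float64(386.111), 'cx': np.float64(323.552), 'cy': np.float64(195.37), 'k1': np.float64(-0.069), 'position': array([0.421, 0.027, 1.202]), 'rotation': array([-2.152,  2.189, -0.096])}
{'fx': np.float64(445.496), 'fy': np.float64(445.496), 'cx': np.float64(317.016), 'cy': np.float64(200.291), 'k1': np.float64(-0.069), 'position': array([1.365, 0.528, 1.09 ]), 'rotation': array([-1.28 , -2.282,  0.903])}
{'time_s': 0.1, 'qpos': array([-1.41997392e+00,  3.42670737e-01,  1.52488752e+00, -1.28082976e-05,
        1.27542393e+00, -1.46038047e-01]), 'qvel': array([-1.02503793e-03, -3.31407147e-04, -1.94335730e-03,  3.95817679e-05,
        2.19068171e-04,  8.14702706e-04]), 'joint_torque': array([ 1.31989764e-03, -4.32004952e+01, -2.44694245e+01,  7.18992669e-02,
        5.26598340e-02, -5.08831351e-05]), 'tcp_pos': array([ 0.15351712, -0.50168144,  0.22611715]), 'ee_rot': array([-3.10567400e+00, -4.64397266e-01,  2.44543437e-05]), 'contact_force': array([-0.66816593, -0.217567  ,  0.37740555]), 'moment': array([-0.03580025, -0.0069244 , -0.07951411]), 'finger_force': 0.0, 'grip_width': 0.09206850130081713} 0.0188
```

View pics/top1.png

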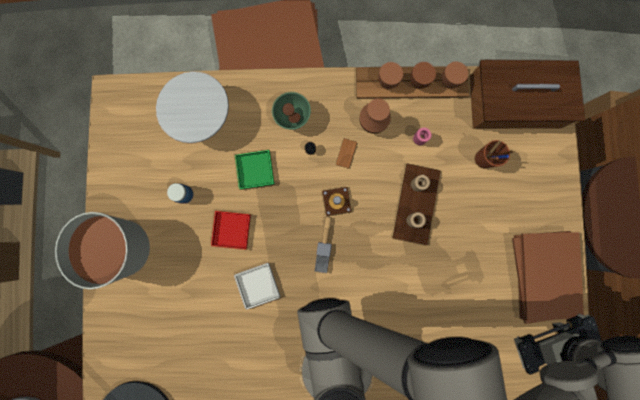

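View pics/scene1.png

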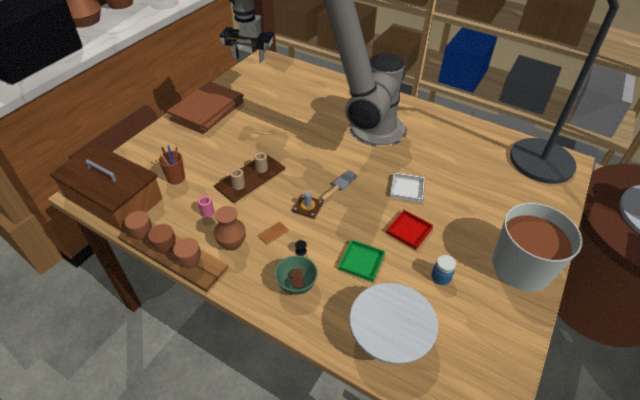

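The top view shows the buff collars at (422,183) and (418,220) on the dark board. The pink tube at (423,135) is a decoy. The gauge is at (337,201). Of the trays, green at (255,170) and red at (231,230) match the description, and the white one at (257,286) does not. The brush lies below the gauge at (325,250). I'll measure these and confirm them in one enlarged crop.

```bash
python3 - <<'E'
from h import *
im=cv2.imread('pics/top1.png'); c=env.camera_params('top')
cv2.imwrite('pics/crop1.png',cv2.resize(im[110:270,200:450],None,fx=3.2,fy=3.2,interpolation=cv2.INTER_CUBIC)[:600,:800])
hsv=cv2.cvtColor(im,cv2.COLOR_BGR2HSV)
H,S,V=cv2.split(hsv)
for n,m in dict(green=(abs(H.astype(int)-60)<12)&(S>150)&(V>60),red=((H<6)|(H>174))&(S>200)&(V>120)).items():
    cs,_=cv2.findContours(m.astype('uint8'),cv2.RETR_EXTERNAL,2)
    for k in cs:
        if cv2.contourArea(k)>400:
            r=cv2.minAreaRect(k); print(n,r,[np.round(plane(c,*p,0.02)[:2],3) for p in cv2.boxPoints(r)],plane(c,*r[0],0.02))
for n,p,z in[('ca',(422,183),.072),('cb',(418,220),.072),('pin',(337,201),.066),('bobbin',(310,148),.036),('brush',(325,222),.01)]: print(n,plane(c,*p,z))
print([plane(c,*p,.012)[:2] for p in[(350,188),(323,193),(328,215),(354,208)]])
E
```

```text
green ((254.28701782226562, 169.43812561035156), (33.82333755493164, 33.68822479248047), 82.23483276367188) [array([0.664, 0.306]), array([0.677, 0.201]), array([0.571, 0.187]), array([0.559, 0.291])] [0.61733135 0.24640181 0.02      ]
red ((232.07867431640625, 229.67416381835938), (31.38180923461914, 34.03646469116211), 5.440331935882568) [array([0.385, 0.368]), array([0.489, 0.359]), array([0.479, 0.262]), array([0.375, 0.272])] [0.43193992 0.31493769 0.02      ]
ca [ 0.55957112 -0.25921515  0.072     ]
cb [ 0.45060695 -0.24303136  0.072     ]
pin [ 0.51105393 -0.0069001   0.066     ]
bobbin [0.67812347 0.07181946 0.036     ]
brush [0.45121722 0.02965316 0.01      ]
[array([ 0.5550463 , -0.04964147]), array([0.54091142, 0.03431835]), array([0.47254076, 0.02004287]), array([ 0.49275252, -0.06055638])]
```

View pics/crop1.png

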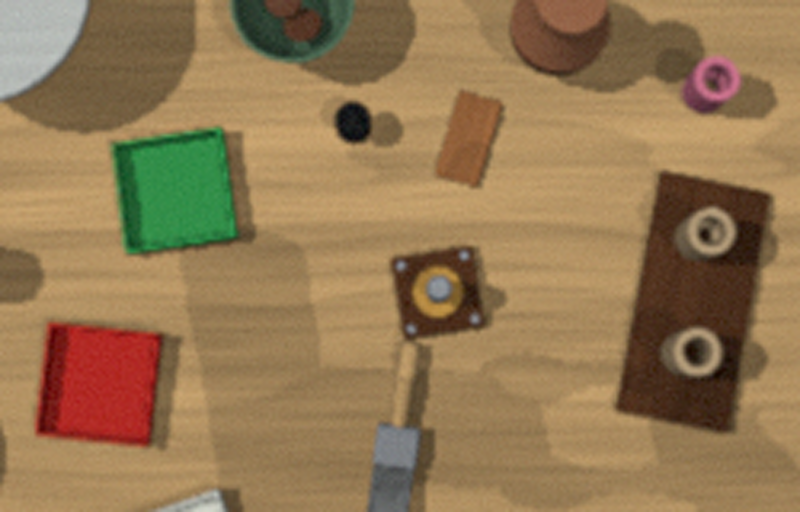

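The crop confirms the two buff tubes on the dark board, the gauge pin at about (337,200), the true green tray and the true red tray. Next I square the tool to the world axes and hover between the collars for a close look.

>>> {"fn": "move_arm", "kwargs": {
  "series": [
    [0,0,0,0,0,0.852,1],
    [0,0,0,0,0,0.852,1],
    [0,0,0,0,0,0.852,1],
    [0,0,0,0,0,0.852,1],
    [0.88,-0.63,0,0,0,0,1],
    [0.88,-0.63,0,0,0,0,1],
    [0.88,-0.63,0,0,0,0,1],
    [0.88,-0.63,0,0,0,0,1],
    [0.88,-0.63,0,0,0,0,1],
    [0.88,-0.63,0,0,0,0,1],
    [0.88,-0.63,0,0,0,0,1],
    [0.88,-0.63,0,0,0,0,1],
    [0.88,-0.63,0,0,0,0,1],
    [0.88,-0.63,0,0,0,0,1],
    [0,0,0,0,0,0,1],
    [0,0,0,0,0,0,1]
  ]
}}

```text
time_s: 2.1
tcp_pos: [0.5052, -0.2503, 0.2262]
ee_rot: [-3.141, 0.0, 0.002]
contact_force: [0.2, -0.4, 0.5]
grip_width: 0.0916
finger_force: 0.0
```

```bash
python3 - <<'E'
from h import *
c,im=grab('wrist','w1.png'); print(c); print(env.get_obs()['tcp_pos'],env.get_obs()['ee_rot'])
E
```

```text
{'fx': 302.3433614923757, 'fy': 302.3433614923757, 'cx': 321.22201340284425, 'cy': 199.6610237230332, 'k1': -0.0013525938987933937, 'position': array([ 0.58592528, -0.25040849,  0.38494288]), 'rotation': array([ 2.0589279 , -2.05871673, -0.31168902])}
[ 0.50496614 -0.25070529  0.22642915] [-3.14154044e+00  1.73524296e-03  1.46611633e-03]
```

View pics/w1.png

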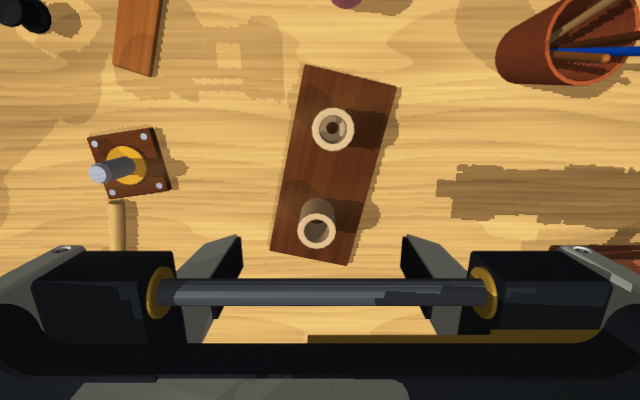

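The wrist view shows the collar rims at about (333,129) for the far one and (317,230) for the near one. The pin top is at (97,173). I'll measure these with masks.

```bash
python3 - <<'E'
from h import *
im=cv2.imread('pics/w1.png'); c=env.camera_params('wrist')
hsv=cv2.cvtColor(im,cv2.COLOR_BGR2HSV).astype(int); H,S,V=hsv[...,0],hsv[...,1],hsv[...,2]
print(hsv[129,314],hsv[230,301],hsv[148,333],hsv[215,317],hsv[173,97],hsv[165,122])
m=((S<110)&(V>190)).astype('uint8'); m[:, :290]=0; m[:,360:]=0; m[255:]=0
cs,_=cv2.findContours(m,cv2.RETR_EXTERNAL,2)
for k in cs:
    if cv2.contourArea(k)>300:
        e=cv2.fitEllipse(cv2.convexHull(k)); p=plane(c,*e[0],.072)
        q=plane(c,e[0][0]+e[1][0]/2,e[0][1],.072); print(e,p,'diam',2*np.linalg.norm(p-q))
m=((S<60)&(V>120)).astype('uint8'); m[:,115:]=0; m[:155]=0;m[190:]=0
m[:,:80]=0
cs,_=cv2.findContours(m,cv2.RETR_EXTERNAL,2)
for k in cs:
    if cv2.contourArea(k)>50:
        e=cv2.fitEllipse(cv2.convexHull(k)); print(e,plane(c,*e[0],.066))
print('seat',plane(c,125,166,.016),[plane(c,*p,.012)[:2] for p in[(87,138),(155,127),(171,187),(108,200)]])
E
```

```text
[ 18  94 227] [ 18  94 223] [ 18  93 225] [ 17  95 222] [114  18 193] [10 12 66]
((316.126220703125, 230.54234313964844), (34.4358024597168, 37.2780647277832), 97.62034606933594) [ 0.45218574 -0.2453628   0.072     ] diam 0.03857191582816161
((332.5820007324219, 128.8324432373047), (41.3690185546875, 42.62664794921875), 5.948648452758789) [ 0.56337441 -0.26263758  0.072     ] diam 0.04183333066127447
((96.76415252685547, 173.48907470703125), (15.640109062194824, 19.431516647338867), 138.41531372070312) [ 0.51628319 -0.00952361  0.066     ]
seat [ 0.51481244 -0.00870876  0.016     ] [array([0.54853698, 0.03348261]), array([ 0.56146371, -0.05132851]), array([ 0.48687497, -0.05954394]), array([0.46959318, 0.0244917 ])]
```

>>> {"fn": "move_arm", "kwargs": {
  "series": [
    [-0.66,-0.08,0,0,0,0,1],
    [-0.66,-0.08,0,0,0,0,1],
    [0,0,0.9,0,0,0,1],
    [0,0,0.9,0,0,0,1],
    [0,0,0.9,0,0,0,1],
    [0,0,0.9,0,0,0,1],
    [0,0,0.9,0,0,0,1],
    [0,0,0.28,0,0,0,1],
    [0,0,0,0,0,0,1],
    [0,0,0,0,0,0,-1],
    [0,0,0,0,0,0,-1],
    [0,0,0,0,0,0,-1],
    [0,0,0,0,0,0,-1],
    [0,0,0,0,0,0,-1],
    [0,0,0,0,0,0,-1]
  ]
}}

```text
time_s: 4.03
tcp_pos: [0.453, -0.2439, 0.0356]
ee_rot: [3.141, -0.001, 0.0]
contact_force: [0.6, 1.1, 1.1]
grip_width: 0.0432
finger_force: 30.0
```

>>> {"fn": "move_arm", "kwargs": {
  "series": [
    [0,0,-0.4,0,0,0,-1],
    [0,0,-0.85,0,0,0,-1],
    [0,0,-0.85,0,0,0,-1],
    [0,0,-0.9,0,0,0,-1],
    [0.4,-0.85,0,0,0,0,-1],
    [0.4,-0.85,0,0,0,0,-1],
    [0.4,-0.85,0,0,0,0,-1],
    [0.4,-0.85,0,0,0,0,-1],
    [0,0,0,0,0,0,-1],
    [0,0,0,0,0,0,-1]
  ]
}}

```text
time_s: 5.28
tcp_pos: [0.5167, -0.108, 0.1552]
ee_rot: [3.141, -0.0, -0.001]
contact_force: [0.4, -0.1, -1.1]
grip_width: 0.0435
finger_force: 30.0
```

```bash
python3 - <<'E'
from h import *
c,im=grab('wrist','w2.png'); o=env.get_obs();print(o['tcp_pos'],o['contact_force'],o['grip_width'])
E
```

```text
[ 0.5165927  -0.10841866  0.15527023] [-0.65645582 -0.64522322 -2.32786321] 0.04330442269913971
```

View pics/w2.png

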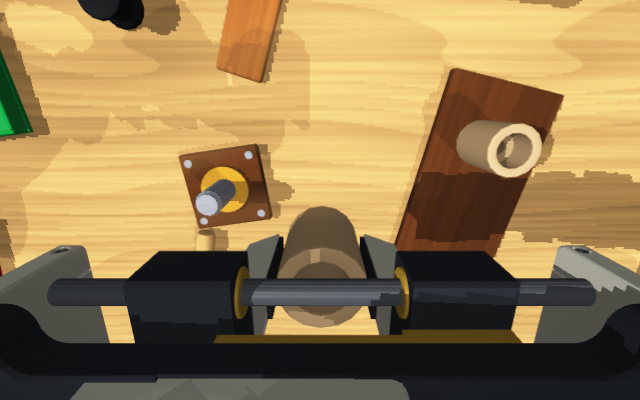

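The held collar's silhouette has its bottom front at about (318,206) and the top back rim at about (320,326). The pin top is at (207,205). I'll compute the offsets.

```bash
cat > pin.py <<'E'
from h import *
def pin(im,c,u,v):
    hsv=cv2.cvtColor(im,cv2.COLOR_BGR2HSV).astype(int); S,V=hsv[...,1],hsv[...,2]
    m=((S<60)&(V>165)).astype('uint8'); k=np.zeros_like(m); k[v-20:v+20,u-20:u+20]=1
    n,l,st,ce=cv2.connectedComponentsWithStats(m*k)
    i=1+np.argmax(st[1:,4]); e=cv2.fitEllipse(cv2.convexHull(np.argwhere(l==i)[:,::-1].astype(np.int32)))
    print(e,plane(c,*e[0],.066)); return e
E
python3 - <<'E'
from pin import *
im=cv2.imread('pics/w2.png'); c=env.camera_params('wrist')
pin(im,c,207,205)
print([plane(c,*p,.012)[:2].round(4) for p in[(179,155),(259,143),(272,218),(197,229)]],'seat',plane(c,224,190,.016))
z=env.get_obs()['tcp_pos'][2]
print('back',plane(c,320,326,z+.0364)[:2]+[.022,0],'front',plane(c,318,206,z-.0236)[:2]-[.022,0])
print(env.get_obs()['tcp_pos'])
hsv=cv2.cvtColor(im,cv2.COLOR_BGR2HSV); print([tuple(hsv[r,320]) for r in range(200,212)],[tuple(hsv[r,320]) for r in range(318,332)])
E
```

```text
((206.1183319091797, 204.526611328125), (19.343942642211914, 22.562421798706055), 127.57579803466797) [ 0.51600002 -0.00947498  0.066     ]
[array([0.5504, 0.0333]), array([ 0.5622, -0.0474]), array([ 0.4831, -0.0564]), array([0.4706, 0.0251])] seat [ 0.51522001 -0.00954098  0.016     ]
back [ 0.5168668 -0.1080418] front [ 0.51445376 -0.106689  ]
[ 0.5165927  -0.10841866  0.15527023]
[(np.uint8(21), np.uint8(121), np.uint8(241)), (np.uint8(20), np.uint8(124), np.uint8(240)), (np.uint8(20), np.uint8(125), np.uint8(237)), (np.uint8(19), np.uint8(127), np.uint8(235)), (np.uint8(19), np.uint8(129), np.uint8(232)), (np.uint8(19), np.uint8(129), np.uint8(231)), (np.uint8(17), np.uint8(129), np.uint8(144)), (np.uint8(16), np.uint8(116), np.uint8(112)), (np.uint8(17), np.uint8(115), np.uint8(111)), (np.uint8(16), np.uint8(116), np.uint8(112)), (np.uint8(17), np.uint8(115), np.uint8(109)), (np.uint8(16), np.uint8(112), np.uint8(109))] [(np.uint8(17), np.uint8(101), np.uint8(169)), (np.uint8(17), np.uint8(102), np.uint8(168)), (np.uint8(17), np.uint8(102), np.uint8(167)), (np.uint8(17), np.uint8(104), np.uint8(166)), (np.uint8(17), np.uint8(104), np.uint8(167)), (np.uint8(17), np.uint8(103), np.uint8(166)), (np.uint8(17), np.uint8(104), np.uint8(165)), (np.uint8(17), np.uint8(101), np.uint8(164)), (np.uint8(17), np.uint8(107), np.uint8(165)), (np.uint8(17), np.uint8(113), np.uint8(187)), (np.uint8(20), np.uint8(124), np.uint8(237)), (np.uint8(19), np.uint8(127), np.uint8(235)), (np.uint8(20), np.uint8(128), np.uint8(236)), (np.uint8(20), np.uint8(128), np.uint8(236))]
```

>>> {"fn": "move_arm", "kwargs": {
  "series": [
    [0,-0.82,0,0,0,0,-1],
    [0,-0.82,0,0,0,0,-1],
    [0,-0.82,0,0,0,0,-1],
    [0,0,0.7,0,0,0,-1],
    [0,0,0.7,0,0,0,-1],
    [0,0,0.05,0,0,0,-1],
    [0,0,0.05,0,0,0,-1],
    [0,0,0.05,0,0,0,-1],
    [0,0,0.05,0,0,0,-1],
    [0,0,0.05,0,0,0,-1],
    [0,0,0.05,0,0,0,-1]
  ]
}}

```text
time_s: 6.7
tcp_pos: [0.5171, -0.0095, 0.0875]
ee_rot: [3.141, -0.001, 0.0]
contact_force: [0.2, 0.6, -0.9]
grip_width: 0.0436
finger_force: 30.0
```

>>> {"fn": "move_arm", "kwargs": {
  "series": [
    [0,0,0.05,0,0,0,-1],
    [0,0,0.05,0,0,0,-1],
    [0,0,0.05,0,0,0,-1],
    [0,0,0.05,0,0,0,-1],
    [0,0,0.05,0,0,0,-1],
    [0,0,0.05,0,0,0,-1],
    [0,0,0.05,0,0,0,-1],
    [0,0,0.05,0,0,0,-1],
    [0,0,0.05,0,0,0,-1]
  ]
}}

```text
time_s: 7.82
tcp_pos: [0.5171, -0.0095, 0.0693]
ee_rot: [3.142, -0.001, 0.0]
contact_force: [0.1, 0.1, -1.3]
grip_width: 0.0434
finger_force: 30.0
```

>>> {"fn": "move_arm", "kwargs": {
  "series": [
    [0,0,0.025,0,0,0,-1],
    [0,0,0.025,0,0,0,-1],
    [0,0,0,0,0,0,-1]
  ]
}}

```text
time_s: 8.2
tcp_pos: [0.5171, -0.0095, 0.0674]
ee_rot: [3.141, -0.001, -0.0]
contact_force: [-0.3, -0.2, -0.7]
grip_width: 0.0434
finger_force: 30.0
```

>>> {"fn": "move_arm", "kwargs": {
  "series": [
    [0,0,0.025,0,0,0,-1],
    [0,0,0.025,0,0,0,-1],
    [0,0,0,0,0,0,-1]
  ]
}}

```text
time_s: 8.57
tcp_pos: [0.517, -0.0095, 0.0654]
ee_rot: [3.142, -0.001, -0.0]
contact_force: [1.0, 0.3, -1.1]
grip_width: 0.043
finger_force: 30.0
```

>>> {"fn": "move_arm", "kwargs": {
  "series": [
    [0,0,0.025,0,0,0,-1],
    [0,0,0,0,0,0,-1]
  ]
}}

```text
time_s: 8.82
tcp_pos: [0.517, -0.0095, 0.0644]
ee_rot: [3.142, -0.001, -0.0]
contact_force: [-0.0, -0.2, -0.7]
grip_width: 0.0438
finger_force: 30.0
```

>>> {"fn": "move_arm", "kwargs": {
  "series": [
    [0,0,0.02,0,0,0,-1],
    [0,0,0,0,0,0,-1]
  ]
}}

```text
time_s: 9.07
tcp_pos: [0.517, -0.0095, 0.0636]
ee_rot: [3.142, -0.001, -0.0]
contact_force: [0.8, 0.2, -1.6]
grip_width: 0.0437
finger_force: 30.0
```

>>> {"fn": "move_arm", "kwargs": {
  "series": [
    [0,0,0.025,0,0,0,-1],
    [0,0,0.025,0,0,0,-1],
    [0,0,0,0,0,0,-1]
  ]
}}

```text
time_s: 9.45
tcp_pos: [0.517, -0.0095, 0.0616]
ee_rot: [3.142, -0.001, -0.0]
contact_force: [0.7, -0.6, -1.0]
grip_width: 0.043
finger_force: 30.0
```

>>> {"fn": "move_arm", "kwargs": {
  "series": [
    [0,0,0.025,0,0,0,-1],
    [0,0,0.025,0,0,0,-1],
    [0,0,0,0,0,0,-1]
  ]
}}

```text
time_s: 9.82
tcp_pos: [0.517, -0.0095, 0.0596]
ee_rot: [3.142, -0.001, -0.0]
contact_force: [0.1, -0.5, -0.4]
grip_width: 0.0435
finger_force: 30.0
```

>>> {"fn": "move_arm", "kwargs": {
  "series": [
    [0,0,0.05,0,0,0,-1],
    [0,0,0.05,0,0,0,-1],
    [0,0,0.025,0,0,0,-1],
    [0,0,0,0,0,0,-1]
  ]
}}

```text
time_s: 10.32
tcp_pos: [0.517, -0.0095, 0.0546]
ee_rot: [3.142, -0.001, -0.0]
contact_force: [0.2, -0.3, -1.0]
grip_width: 0.0431
finger_force: 30.0
```

>>> {"fn": "move_arm", "kwargs": {
  "series": [
    [0,0,0.025,0,0,0,-1],
    [0,0,0.025,0,0,0,-1],
    [0,0,0,0,0,0,-1]
  ]
}}

```text
time_s: 10.7
tcp_pos: [0.517, -0.0095, 0.0526]
ee_rot: [3.142, -0.001, -0.0]
contact_force: [-0.9, -0.6, -1.2]
grip_width: 0.0434
finger_force: 30.0
```

>>> {"fn": "move_arm", "kwargs": {
  "series": [
    [0,0,0.05,0,0,0,-1],
    [0,0,0.05,0,0,0,-1],
    [0,0,0,0,0,0,-1]
  ]
}}

```text
time_s: 11.08
tcp_pos: [0.5169, -0.0094, 0.0485]
ee_rot: [-3.142, 0.001, 0.001]
contact_force: [-0.1, 0.8, -1.1]
grip_width: 0.0434
finger_force: 30.0
```

Underside is at about 25 mm with no contact. The seat is at 16, so TCP should read about 0.0396 there.

>>> {"fn": "move_arm", "kwargs": {
  "series": [
    [0,0,0.05,0,0,0,-1],
    [0,0,0.05,0,0,0,-1],
    [0,0,0.05,0,0,0,-1],
    [0,0,0.025,0,0,0,-1],
    [0,0,0,0,0,0,-1]
  ]
}}

```text
time_s: 11.7
tcp_pos: [0.517, -0.0095, 0.0416]
ee_rot: [3.142, -0.001, -0.0]
contact_force: [0.6, 0.0, -1.1]
grip_width: 0.0434
finger_force: 30.0
```

>>> {"fn": "move_arm", "kwargs": {
  "series": [
    [0,0,0.025,0,0,0,-1],
    [0,0,0,0,0,0,-1]
  ]
}}

```text
time_s: 11.95
tcp_pos: [0.517, -0.0095, 0.0407]
ee_rot: [3.142, -0.001, -0.0]
contact_force: [-0.6, -0.1, -1.3]
grip_width: 0.0436
finger_force: 30.0
```

>>> {"fn": "move_arm", "kwargs": {
  "series": [
    [0,0,0.025,0,0,0,-1],
    [0,0,0,0,0,0,-1]
  ]
}}

```text
time_s: 12.2
tcp_pos: [0.517, -0.0095, 0.0397]
ee_rot: [3.141, -0.001, -0.0]
contact_force: [-0.6, -0.4, -0.5]
grip_width: 0.0437
finger_force: 30.0
```

>>> {"fn": "move_arm", "kwargs": {
  "series": [
    [0,0,0.015,0,0,0,-1],
    [0,0,0,0,0,0,-1]
  ]
}}

```text
time_s: 12.45
tcp_pos: [0.5171, -0.0095, 0.0395]
ee_rot: [3.141, -0.001, 0.0]
contact_force: [-2.6, 0.5, 4.4]
grip_width: 0.0433
finger_force: 30.0
```

>>> {"fn": "move_arm", "kwargs": {
  "series": [
    [0,0,0.012,0,0,0,-1],
    [0,0,0,0,0,0,-1]
  ]
}}

```text
time_s: 12.7
tcp_pos: [0.5171, -0.0095, 0.0395]
ee_rot: [3.141, -0.001, 0.001]
contact_force: [-3.8, 0.1, 9.6]
grip_width: 0.0434
finger_force: 30.0
```

Contact came with the underside at 16 mm, so this collar is seated, and it belongs in green. Lifting it off and carrying it to the green tray at about (0.617, 0.246).

>>> {"fn": "move_arm", "kwargs": {
  "series": [
    [0,0,-0.3,0,0,0,-1],
    [0,0,-0.6,0,0,0,-1],
    [0,0,-0.6,0,0,0,-1],
    [0,0,-0.6,0,0,0,-1],
    [0,0,0,0,0,0,-1],
    [0.36,-0.91,0,0,0,0,-1],
    [0.36,-0.91,0,0,0,0,-1],
    [0.36,-0.91,0,0,0,0,-1],
    [0.36,-0.91,0,0,0,0,-1],
    [0.36,-0.91,0,0,0,0,-1],
    [0.36,-0.91,0,0,0,0,-1],
    [0.36,-0.91,0,0,0,0,-1],
    [0,0,0,0,0,0,-1],
    [0,0,0.8,0,0,0,-1],
    [0,0,0.8,0,0,0,-1],
    [0,0,0.4,0,0,0,-1],
    [0,0,0.15,0,0,0,-1],
    [0,0,0,0,0,0,-1]
  ]
}}

```text
time_s: 14.95
tcp_pos: [0.6183, 0.245, 0.037]
ee_rot: [-3.142, 0.001, -0.001]
contact_force: [0.2, -0.3, -1.5]
grip_width: 0.0434
finger_force: 30.0
```

```bash
python3 - <<'E'
from h import *
c,im=grab('wrist','w3.png')
E
```

```text
(no output)
```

View pics/w3.png

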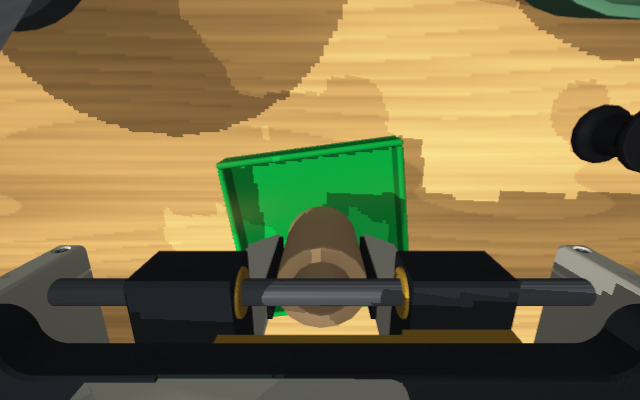

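The collar hangs over the green tray floor, clear of the walls (tray edges at (220,165)–(405,140)). Lowering in small steps.

>>> {"fn": "move_arm", "kwargs": {
  "series": [
    [0,0,0.1,0,0,0,-1],
    [0,0,0.06,0,0,0,-1],
    [0,0,0.03,0,0,0,-1],
    [0,0,0,0,0,0,-1]
  ]
}}

```text
time_s: 15.5
tcp_pos: [0.618, 0.2453, 0.0289]
ee_rot: [3.141, -0.001, -0.0]
contact_force: [1.2, -0.3, -0.9]
grip_width: 0.0437
finger_force: 30.0
```

>>> {"fn": "move_arm", "kwargs": {
  "series": [
    [0,0,0.025,0,0,0,-1],
    [0,0,0.02,0,0,0,-1],
    [0,0,0,0,0,0,-1]
  ]
}}

```text
time_s: 15.88
tcp_pos: [0.6181, 0.2452, 0.0277]
ee_rot: [3.142, -0.001, 0.001]
contact_force: [-0.3, -1.0, 3.3]
grip_width: 0.0434
finger_force: 30.0
```

>>> {"fn": "move_arm", "kwargs": {
  "series": [
    [0,0,0,0,0,0,0.4],
    [0,0,0,0,0,0,0.4],
    [0,0,0,0,0,0,0.4],
    [0,0,-0.5,0,0,0,0.4],
    [0,0,-0.9,0,0,0,0.4],
    [0,0,-0.9,0,0,0,0.4],
    [0,0,-0.9,0,0,0,1],
    [0,0,-0.8,0,0,0,1],
    [0,0,0,0,0,0,1]
  ]
}}

```text
time_s: 17.0
tcp_pos: [0.6195, 0.2457, 0.1904]
ee_rot: [-3.14, 0.001, -0.009]
contact_force: [0.3, -0.1, -0.4]
grip_width: 0.089
finger_force: 0.0
```

>>> {"fn": "move_arm", "kwargs": {
  "series": [
    [-0.1,0.91,0,0,0,0,1],
    [-0.1,0.91,0,0,0,0,1],
    [-0.1,0.91,0,0,0,0,1],
    [-0.1,0.91,0,0,0,0,1],
    [-0.1,0.91,0,0,0,0,1],
    [-0.1,0.91,0,0,0,0,1],
    [-0.1,0.91,0,0,0,0,1],
    [-0.1,0.91,0,0,0,0,1],
    [-0.1,0.91,0,0,0,0,1],
    [-0.1,0.91,0,0,0,0,1],
    [-0.1,0.91,0,0,0,0,1],
    [-0.1,0.91,0,0,0,0,1],
    [-0.1,0.91,0,0,0,0,1],
    [-0.1,0.87,0,0,0,0,1],
    [0,0,0,0,0,0,1],
    [0,0,0,0,0,0,1]
  ]
}}

```text
time_s: 19.0
tcp_pos: [0.5613, -0.262, 0.1862]
ee_rot: [-3.14, 0.001, 0.002]
contact_force: [-0.2, 0.2, 0.2]
grip_width: 0.0916
finger_force: 0.0
```

```bash
python3 - <<'E'
from h import *
c,im=grab('wrist','w4.png'); t,a=grab('top','t4.png')
cv2.imwrite('pics/v4.png',np.hstack([cv2.resize(im,(400,250)),cv2.resize(a[110:260,200:440],(400,250))]))
E
```

```text
(no output)
```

View pics/v4.png

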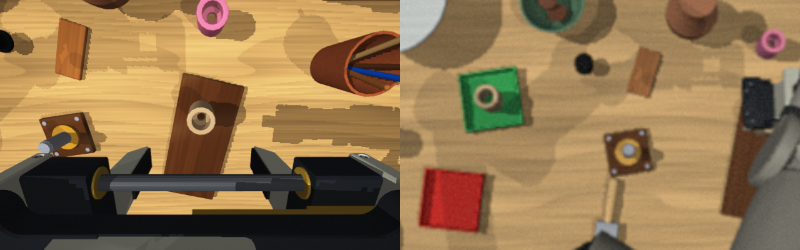

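The first collar stands upright in the green tray. The second collar's rim is at about (321,194) in the wrist view.

```bash
python3 - <<'E'
from h import *
im=cv2.imread('pics/w4.png'); c=env.camera_params('wrist')
hsv=cv2.cvtColor(im,cv2.COLOR_BGR2HSV).astype(int); S,V=hsv[...,1],hsv[...,2]
m=((S<115)&(V>190)).astype('uint8'); k=np.zeros_like(m); k[160:230,285:360]=1; m*=k
cs,_=cv2.findContours(m,cv2.RETR_EXTERNAL,2); k=max(cs,key=cv2.contourArea)
e=cv2.fitEllipse(cv2.convexHull(k)); print(e,plane(c,*e[0],.072),env.get_obs()['tcp_pos'])
E
```

```text
((321.1612548828125, 193.09605407714844), (43.00005340576172, 44.90088653564453), 97.86878204345703) [ 0.56398863 -0.26173128  0.072     ] [ 0.56173326 -0.26150379  0.18675424]
```

>>> {"fn": "move_arm", "kwargs": {
  "series": [
    [0.04,0,0.9,0,0,0,1],
    [0,0,0.9,0,0,0,1],
    [0,0,0.9,0,0,0,1],
    [0,0,0.9,0,0,0,1],
    [0,0,0.18,0,0,0,1],
    [0,0,0,0,0,0,1],
    [0,0,0,0,0,0,-1],
    [0,0,0,0,0,0,-1],
    [0,0,0,0,0,0,-1],
    [0,0,0,0,0,0,-1],
    [0,0,0,0,0,0,-1],
    [0,0,0,0,0,0,-1]
  ]
}}

```text
time_s: 20.6
tcp_pos: [0.5633, -0.2627, 0.0361]
ee_rot: [-3.142, 0.001, 0.0]
contact_force: [-0.8, 0.3, 0.3]
grip_width: 0.0433
finger_force: 30.0
```

>>> {"fn": "move_arm", "kwargs": {
  "series": [
    [0,0,-0.4,0,0,0,-1],
    [0,0,-0.85,0,0,0,-1],
    [0,0,-0.85,0,0,0,-1],
    [0,0,-0.9,0,0,0,-1],
    [-0.29,-0.96,0,0,0,0,-1],
    [-0.29,-0.96,0,0,0,0,-1],
    [-0.29,-0.96,0,0,0,0,-1],
    [-0.29,-0.96,0,0,0,0,-1],
    [0,0,0,0,0,0,-1],
    [0,0,0,0,0,0,-1]
  ]
}}

```text
time_s: 21.85
tcp_pos: [0.5175, -0.1095, 0.1569]
ee_rot: [3.141, -0.0, 0.002]
contact_force: [-0.0, -0.5, -0.7]
grip_width: 0.0434
finger_force: 30.0
```

```bash
python3 - <<'E'
from pin import *
c,im=grab('wrist','w5.png'); z=env.get_obs()['tcp_pos'][2]; print(env.get_obs()['tcp_pos'])
pin(im,c,207,205)
hsv=cv2.cvtColor(im,cv2.COLOR_BGR2HSV).astype(int); V=hsv[...,2]
a=195+np.argmax(-np.diff(V[195:220,318])); b=310+np.argmax(abs(np.diff(V[310:340,320])))
print(a,b,'back',plane(c,320,b,z+.0359)[:2]+[.022,0],'front',plane(c,318,a+1,z-.0241)[:2]-[.022,0])
E
```

```text
[ 0.5175537  -0.10993686  0.15662968]
((204.97854614257812, 205.08164978027344), (19.102022171020508, 22.902477264404297), 126.63777160644531) [ 0.51606436 -0.00901049  0.066     ]
204 334 back [ 0.51241198 -0.10913125] front [ 0.51586562 -0.10779645]
```

>>> {"fn": "move_arm", "kwargs": {
  "series": [
    [-0.02,-0.84,0,0,0,0,-1],
    [0,-0.84,0,0,0,0,-1],
    [0,-0.83,0,0,0,0,-1],
    [0,0,0.7,0,0,0,-1],
    [0,0,0.7,0,0,0,-1],
    [0,0,0.05,0,0,0,-1],
    [0,0,0.05,0,0,0,-1],
    [0,0,0.05,0,0,0,-1],
    [0,0,0.05,0,0,0,-1],
    [0,0,0.05,0,0,0,-1],
    [0,0,0.05,0,0,0,-1]
  ]
}}

```text
time_s: 23.28
tcp_pos: [0.5163, -0.0087, 0.0881]
ee_rot: [3.141, -0.001, 0.0]
contact_force: [0.3, -0.2, -0.9]
grip_width: 0.0434
finger_force: 30.0
```

>>> {"fn": "move_arm", "kwargs": {
  "series": [
    [0,0,0.05,0,0,0,-1],
    [0,0,0.05,0,0,0,-1],
    [0,0,0.05,0,0,0,-1],
    [0,0,0,0,0,0,-1]
  ]
}}

```text
time_s: 23.78
tcp_pos: [0.5161, -0.0087, 0.0818]
ee_rot: [3.142, -0.001, -0.001]
contact_force: [0.5, -0.0, -1.5]
grip_width: 0.0431
finger_force: 30.0
```

>>> {"fn": "move_arm", "kwargs": {
  "series": [
    [0,0,0.05,0,0,0,-1],
    [0,0,0.05,0,0,0,-1],
    [0,0,0.05,0,0,0,-1],
    [0,0,0.05,0,0,0,-1],
    [0,0,0.05,0,0,0,-1],
    [0,0,0,0,0,0,-1]
  ]
}}

```text
time_s: 24.52
tcp_pos: [0.5162, -0.0087, 0.0718]
ee_rot: [-3.142, 0.001, 0.001]
contact_force: [0.2, -0.3, -1.3]
grip_width: 0.0429
finger_force: 30.0
```

Underside is at about 47.7 mm. A ridge would stop it at about 41, so TCP would be about 0.065.

>>> {"fn": "move_arm", "kwargs": {
  "series": [
    [0,0,0.05,0,0,0,-1],
    [0,0,0.05,0,0,0,-1],
    [0,0,0,0,0,0,-1]
  ]
}}

```text
time_s: 24.9
tcp_pos: [0.5161, -0.0087, 0.0678]
ee_rot: [3.142, -0.001, -0.001]
contact_force: [0.2, -1.4, -1.3]
grip_width: 0.0435
finger_force: 30.0
```

>>> {"fn": "move_arm", "kwargs": {
  "series": [
    [0,0,0.025,0,0,0,-1],
    [0,0,0.025,0,0,0,-1],
    [0,0,0,0,0,0,-1]
  ]
}}

```text
time_s: 25.28
tcp_pos: [0.5162, -0.0087, 0.066]
ee_rot: [3.142, -0.001, -0.0]
contact_force: [0.8, 0.0, -1.0]
grip_width: 0.0434
finger_force: 30.0
```

>>> {"fn": "move_arm", "kwargs": {
  "series": [
    [0,0,0.02,0,0,0,-1],
    [0,0,0,0,0,0,-1]
  ]
}}

```text
time_s: 25.52
tcp_pos: [0.5162, -0.0087, 0.0652]
ee_rot: [3.142, -0.001, -0.0]
contact_force: [-0.6, 0.2, -1.7]
grip_width: 0.0431
finger_force: 30.0
```

>>> {"fn": "move_arm", "kwargs": {
  "series": [
    [0,0,0.015,0,0,0,-1],
    [0,0,0,0,0,0,-1]
  ]
}}

```text
time_s: 25.78
tcp_pos: [0.5163, -0.0087, 0.065]
ee_rot: [3.141, -0.001, 0.0]
contact_force: [-2.4, 0.4, 4.5]
grip_width: 0.043
finger_force: 30.0
```

>>> {"fn": "move_arm", "kwargs": {
  "series": [
    [0,0,0.01,0,0,0,-1],
    [0,0,0,0,0,0,-1]
  ]
}}

```text
time_s: 26.02
tcp_pos: [0.5163, -0.0087, 0.065]
ee_rot: [3.141, -0.001, 0.001]
contact_force: [-2.5, -0.3, 7.6]
grip_width: 0.0435
finger_force: 30.0
```

It stopped at 41 mm, 25 above the seat, so it has a ridge and goes to the red tray at about (0.432, 0.315).

>>> {"fn": "move_arm", "kwargs": {
  "series": [
    [0,0,-0.3,0,0,0,-1],
    [0,0,-0.6,0,0,0,-1],
    [0,0,-0.6,0,0,0,-1],
    [0,0,0,0,0,0,-1],
    [-0.233,-0.9,0,0,0,0,-1],
    [-0.233,-0.9,0,0,0,0,-1],
    [-0.233,-0.9,0,0,0,0,-1],
    [-0.233,-0.9,0,0,0,0,-1],
    [-0.233,-0.9,0,0,0,0,-1],
    [-0.233,-0.9,0,0,0,0,-1],
    [-0.233,-0.9,0,0,0,0,-1],
    [-0.233,-0.9,0,0,0,0,-1],
    [-0.233,-0.9,0,0,0,0,-1],
    [0,0,0,0,0,0,-1],
    [0,0,0.8,0,0,0,-1],
    [0,0,0.8,0,0,0,-1],
    [0,0,0.5,0,0,0,-1],
    [0,0,0,0,0,0,-1]
  ]
}}

```text
time_s: 28.28
tcp_pos: [0.4314, 0.3139, 0.0382]
ee_rot: [3.139, -0.002, -0.006]
contact_force: [-0.3, -0.3, -1.6]
grip_width: 0.0427
finger_force: 30.0
```

```bash
python3 - <<'E'
from h import *
c,im=grab('wrist','w6.png')
E
```

```text
(no output)
```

View pics/w6.png

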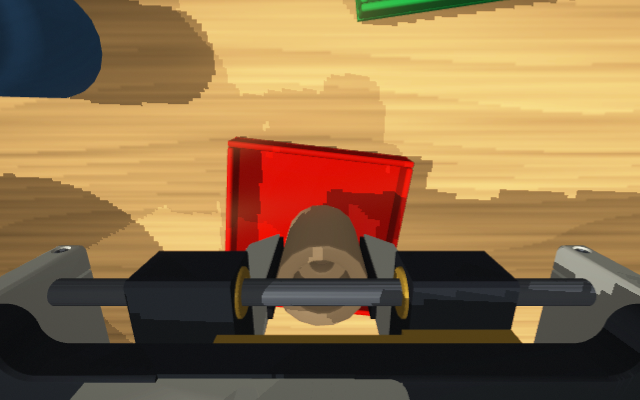

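The collar is centred over the red tray floor (tray edges at (230,140)–(412,160)). Lowering.

>>> {"fn": "move_arm", "kwargs": {
  "series": [
    [0,0,0.1,0,0,0,-1],
    [0,0,0.06,0,0,0,-1],
    [0,0,0.04,0,0,0,-1],
    [0,0,0.025,0,0,0,-1],
    [0,0,0,0,0,0,-1]
  ]
}}

```text
time_s: 28.95
tcp_pos: [0.4326, 0.3154, 0.0312]
ee_rot: [3.142, -0.001, 0.0]
contact_force: [0.6, 0.5, -1.8]
grip_width: 0.0435
finger_force: 30.0
```

>>> {"fn": "move_arm", "kwargs": {
  "series": [
    [0,0,0.02,0,0,0,-1],
    [0,0,0,0,0,0,-1]
  ]
}}

```text
time_s: 29.2
tcp_pos: [0.4326, 0.3154, 0.0304]
ee_rot: [3.141, -0.001, -0.0]
contact_force: [-0.5, 0.1, -1.9]
grip_width: 0.0432
finger_force: 30.0
```

>>> {"fn": "move_arm", "kwargs": {
  "series": [
    [0,0,0.025,0,0,0,-1],
    [0,0,0.02,0,0,0,-1],
    [0,0,0,0,0,0,-1]
  ]
}}

```text
time_s: 29.58
tcp_pos: [0.4325, 0.3153, 0.0285]
ee_rot: [3.141, -0.001, -0.0]
contact_force: [0.5, 0.4, -1.4]
grip_width: 0.0434
finger_force: 30.0
```

>>> {"fn": "move_arm", "kwargs": {
  "series": [
    [0,0,0.015,0,0,0,-1],
    [0,0,0,0,0,0,-1]
  ]
}}

```text
time_s: 29.82
tcp_pos: [0.4326, 0.3154, 0.0281]
ee_rot: [3.142, -0.001, 0.0]
contact_force: [0.2, -0.5, -0.9]
grip_width: 0.0433
finger_force: 30.0
```

>>> {"fn": "move_arm", "kwargs": {
  "series": [
    [0,0,0.015,0,0,0,-1],
    [0,0,0,0,0,0,-1]
  ]
}}

```text
time_s: 30.08
tcp_pos: [0.4327, 0.3154, 0.028]
ee_rot: [-3.142, 0.001, -0.001]
contact_force: [-2.1, -1.0, 5.9]
grip_width: 0.043
finger_force: 30.0
```

Standing on the floor, so I release and retreat.

>>> {"fn": "move_arm", "kwargs": {
  "series": [
    [0,0,0,0,0,0,0.4],
    [0,0,0,0,0,0,0.4],
    [0,0,0,0,0,0,0.4],
    [0,0,-0.5,0,0,0,0.4],
    [0,0,-0.9,0,0,0,0.4],
    [0,0,-0.9,0,0,0,0.4],
    [0,0,-0.9,0,0,0,0.4],
    [0,0,-0.8,0,0,0,0.4],
    [0,0.9,0,0,0,0,0.4],
    [0,0.9,0,0,0,0,0.4],
    [0,0.9,0,0,0,0,0.4],
    [0,0.9,0,0,0,0,0.4],
    [0,0.9,0,0,0,0,0.4],
    [0,0.9,0,0,0,0,0.4],
    [0,0.9,0,0,0,0,0.4],
    [0,0.9,0,0,0,0,0.4],
    [0,0.9,0,0,0,0,0.4],
    [0,0.9,0,0,0,0,0.4],
    [0,0,0,0,0,0,0.4],
    [0,0,0,0,0,0,0.4]
  ]
}}

```text
time_s: 32.58
tcp_pos: [0.4322, -0.0443, 0.1873]
ee_rot: [-3.141, 0.002, 0.0]
contact_force: [0.1, 0.8, -0.8]
grip_width: 0.0645
finger_force: 0.0
```

```bash
python3 - <<'E'
from h import *
c,im=grab('top','t7.png')
cv2.imwrite('pics/v7.png',cv2.resize(im[60:310,130:530],(800,500)))
E
```

```text
(no output)
```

View pics/v7.png

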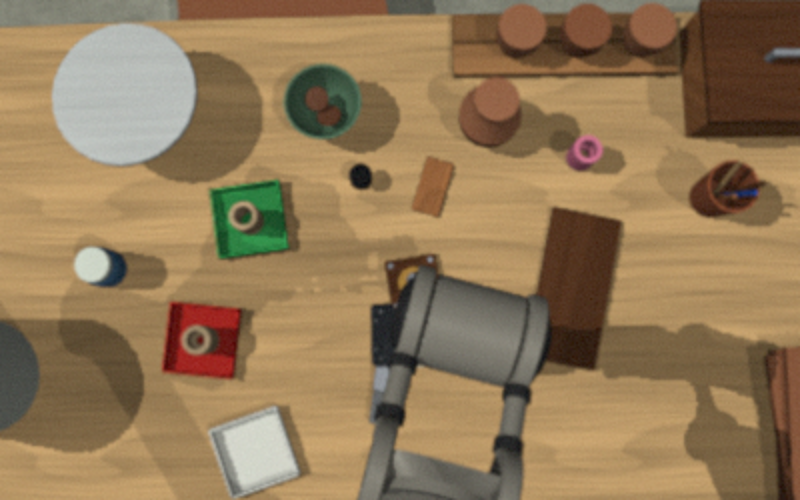

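Both collars stand upright, one in the green tray at (243,216) and the other in the red tray at (198,340). The other objects in view are unmoved, and the arm is clear.

```bash
python3 -c "
from rig import env
print(env.finish_job())"
```

```text
the job is handed in; nothing more can be done
None
```

Job handed in at about 33 s: the collar nearer the robot went all the way onto the brass seat and stands in the green tray, and the farther one stopped about 25 mm above the seat and stands in the red tray.

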